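# Unlatch the pressing roller and roll it out to the front rest

## Robot

A 6-joint arm with a two-finger parallel gripper is mounted at the origin on a cart in front of the work surface, level with it; the furniture and walls round the work are solid. World frame = base frame: x ahead of the robot, y to its left, z up, the work surface at z = 0. Lengths are in mm, angles in rad, forces in N, time in s.
With the tool pointing down it reaches from about 400 to 925 mm from the base axis. Payload 12.5 kg.
Tool frame: the origin (TCP) lies on the mounting face of the last link; the fingertips stand 190 mm ahead of it and the grasp point (between the pads) lies 171 mm ahead of it; z points along the fingers, y is the line along which they close (so a half turn about z gives the same grasp; the last joint's range is limited). The gripper opens to 95 mm and grips with 3 to 60 N. Pads are 20 mm wide; open, the fingers measure 119 mm over their backs; the gripper's body (75 mm by 180 mm) begins 59 mm behind the grasp point.
Start: joints at [-1.221, 0.491, 1.559, -0, 1.092, -0.106], TCP at [275.131, -561.184, 404.761] pointing down, gripper open.
Joint ranges: [-3.1, 3.1], [-0.84, 2.19], [0.05, 2.79], [-1.13, 4.28], [0.06, 2.93], [-2.69, 2.69]. Speed limits (rad/s): [2.22, 2.22, 2.79, 3.14, 3.14, 3.14].

## Interface

Orientations are given as [roll, pitch, yaw] about the fixed x, y, z axes, in that order (R = Rz(yaw) Ry(pitch) Rx(roll)).
In Python, from cell import env gives the robot as it stands.
- The arm moves only by the tool carry_out, never from a script. Its argument "series" is a list of rows, each a list of 5 numbers: the shift along the tool's x, y, z in m, then the turn about the tool's z in degrees, then the opening, from 0 (shut) to 1 (fully open). A call has 1 to 20 rows; each row is the pose to reach, as a shift and turn from the pose commanded when the call began, along the tool's axes at that moment; what a row does not reach only later rows make up. A row lasts 1/8 s, in which the tool goes at most 62.5 mm and 10.7 degrees, less where a joint would pass 70% of its speed; a pose out of reach is approached as far as the arm can. A call with a gripper value outside its range is refused whole. The fingers move at their own pace and stop on an object; the grip force is fixed at half the most. Time passes only in rows, so rows that repeat a pose let the fingers close. It gives the time, the measured TCP pose, the force, the opening and the grip force at its end, in the units of the state.
- env.state(): the state, without advancing time (a new reading comes with each control period).
- env.read_camera(name): name is "side" or "top"; returns (picture, depth): 400x640x3 uint8, red, green, blue; 400x640 float32, mm along the optical axis (not along the pixel's ray), 0 where there is no reading.
- env.get_calibration(name): a dict with "intrinsics" (3x3 intrinsics, pixels), "D" ([k1, k2, p1, p2, k3] as OpenCV has them; the pictures are not rectified), "cam_to_world" (4x4, takes a point from camera to world coordinates). Camera axes: x right, y up, looking along -z (the intrinsics and any distortion apply to the point x, -y, -z); pixel columns grow to the right and rows downward; lengths in mm; the calibration is good to about 2 mm. A picture is of the moment at which its call begins. get_calibration takes no time and is no camera call.
- env.job_done(): hands the job in; it is judged then, once.
The state is a dict: "t": time; "joints": joint angles; "qvel": joint speeds; "tau": joint torques, N m; "eef_pos": TCP position; "tcp_rot": TCP orientation; "ft_force": force on the tool from outside, world axes, zero at the start; "moment": the same for the moment, N m; "opening": opening from 0.0 (shut) to 1.0 (fully open); "grip_force": force on a finger pad.
Only numpy, scipy, OpenCV 4.12 (cv2) and the standard library are available. Lean on these libraries where they do the work, as an engineer would, in place of code of your own. Each camera call takes 0.05 s, during which the arm holds its last target. There are 200 camera calls.

## Task

Take the pressing roller out of its stand: flip the red-gripped cam lever fully back to open it, then press the roller down out of its slots, through the spring clips, onto the baseboard and roll it forward until it lies square in the rest at the front edge of the board. The blue pin tin standing in the roller's way belongs on the cork mat, upright; move it there before the roller comes out. Leave the lever open and do not disturb the jar, the clamp or the thread spool around the stand.

Things in the scene. Friction and masses are not known exactly. Their poses are not given: they have to be found in the camera images.
- stand: Roller stand, fixed: plywood baseboard 165 x 100 mm (x = -123 to +42, y = +-50 mm), runway top at z = 8 mm, with two blue cheeks. Origin on the bench under the seated axle; -x is its front (towards the robot, turned up to 0.3 rad), y along the axle, z up. Cheeks at y = +-36.5 to 44.5 mm: posts at x = 16 to 36 mm carry plates from x = -27 to +36 mm, z = 44 to 68 mm.
- seat (a point): Centre of the seated axle, z = 55 mm. Here each cheek has a 14 mm wide slot open at the bottom; inside it (y = +-32 to 36 mm) a steel spring clip embraces the axle. Lever open, the clips still carry the roller; about 11 N (8 to 17) down on its middle snaps them open and it drops 22 mm onto the board, kept there by low ridges (0.8 mm at x = -8, 2 mm at x = +13 mm).
- rest (a point): Roller centre when it lies in the front rest: 94 mm in front of the stand's origin, z = 30 mm. The runway is flat (z = 8 mm) to x = -81 mm, where it steps down 3 mm to the rest's floor; an aluminium lip at x = -117 to -123 mm, top at z = 18 mm, stops the roller.
- lever (a joint): Cam lever angle (rad): 0 locked, 1.92 fully open (stop); frees the axle beyond about 1.6. A U-shaped bail over both cheeks, turning about the seated axle: locked it leans 0.70 rad forward of vertical, its bar 116 mm high over the runway; it swings up over the top to 1.22 rad behind vertical. Stays where it is left; about 2 N at the bar moves it.
- lever_grip (a point): Middle of the lever's cross bar, 80 mm from the turning axis: a red sleeve 15 mm thick and 56 mm long along the stand's y.
- roller: Pressing roller, about 0.32 kg: smooth black plastic body 50 mm in diameter, 50 mm long, with two orange bands, on a steel axle 12 mm in diameter, 112 mm long. Origin at its centre, y along the axle. Axis in the slots z = 55 mm (top of body 80 mm, above the cheeks), on the board 33 mm; the axle then passes under the cheek plates. It rolls and slides easily when pushed from behind at about axis height.
- pin_tin: Round blue pin tin, 62 mm in diameter, 27 mm high, 0.07 kg, standing on the runway between roller and rest. Origin at the centre of its underside.
- cork_mat: Square cork mat, 100 x 100 mm, 3 mm thick, fixed on the bench beside the runway, on the stand's +y (left) side, at varying places along it. Origin at the centre of its underside.
- jar: Glass jar with orange lid, 64 mm in diameter, 72 mm high, standing on the bench close beside the cheeks, left or right. Leave it. Origin at the centre of its underside.
- clamp: Binding clamp with chromed lever, 83 x 22 x 28 mm, lying on the bench in front of the stand, to its right. Leave it. Origin at the centre of its underside.
- spool: Spool of white thread, 33 mm in diameter, 58 mm high, standing on the bench close beside the cheeks, opposite the jar. Leave it. Origin at the centre of its underside.

How it is judged (in metres and radians):
On the way, in this order (a step that is already met when the one before it is completed fails the run):
1. the cam lever is flipped fully open while the roller still hangs in its clips (value of joint lever above 1.7 rad and z of roller in the frame of stand above 0.048 m), for 0.2 s.
2. the roller is lowered out of the slots onto the board below them, with the pin tin already on the cork mat (z of roller in the frame of stand below 0.038 m and x of roller in the frame of stand between -0.04 and 0.03 m and angle between the y axis of roller and the y axis of stand, either way round below 0.2 rad and horizontal distance between pin_tin and cork_mat below 0.04 m), for 0.1 s.
At the end, for the whole second after the job is handed in: The lever is open (beyond 1.7 rad); the roller lies in the front rest, its centre within 18 mm of the rest point and down on its floor (axis below 31.5 mm) and its axle within 0.12 rad of the stand's y, at rest; the pin tin stands flat on the cork mat, its centre within 40 mm of the mat's (value of joint lever above 1.7 rad and distance between roller and rest below 0.018 m and angle between the y axis of roller and the y axis of stand, either way round below 0.12 rad and z of roller in the frame of stand below 0.0315 m and linear speed of each of roller, pin_tin below 0.02 m/s and horizontal distance between pin_tin and cork_mat below 0.04 m and angle between pin_tin's own z axis and vertical below 0.12 rad and height (world z) of pin_tin below 0.009 m); the robot touches nothing.
It fails at once if the jar is moved more than 30 mm or tipped (distance of jar from where it was at the start of the episode above 0.03 m or angle between jar's own z axis and vertical above 0.5 rad).
It fails at once if the clamp is moved more than 30 mm or tipped (distance of clamp from where it was at the start of the episode above 0.03 m or angle between clamp's own z axis and vertical above 0.5 rad).
It fails at once if the thread spool is moved more than 30 mm or tipped (distance of spool from where it was at the start of the episode above 0.03 m or angle between spool's own z axis and vertical above 0.5 rad).
It also fails if it takes over 61 s, if anything falls off the work surface, if the arm or the gripper's body presses on something with over 40 N, if the wrist force passes 120 N, or if a joint passes its speed limit or range.

## Working session

There is one attempt and no reset: what is moved stays moved. The work goes in short steps, Python scripts to look and compute and a tool call to move; the robot and the scene stay as the last step left them, time stands still between calls to the robot, and variables do not carry over. Pictures are saved under pics/ and viewed, at most 10 in all, crops included, and the job is handed in when it is done.

Besides the shell and the picture viewer there is one more tool, called after "Emit:" by a JSON object that holds its "method" and its "body". carry_out: Moves the arm, as the interface text tells. Its arguments: {"type":"object","properties":{"series":{"type":"array","items":{"type":"array","items":{"type":"number"}}}},"required":["series"]}

```bash
mkdir -p pics; ls; cat > h.py <<'E'
import numpy as np, cv2
from cell import env
def grab(n):
    im,d=env.read_camera(n); np.savez(f'{n}.npz',im=im,d=d); return im,d
def pts(n,uv,z=None,d=None):
    """pixels -> world: by depth image d or on plane z (mm)"""
    c=env.get_calibration(n); K=np.array(c['intrinsics']);D=np.array(c['D']);T=np.array(c['cam_to_world'])
    uv=np.asarray(uv,float).reshape(-1,2)
    q=cv2.undistortPoints(uv.reshape(-1,1,2),K,D).reshape(-1,2)
    r=np.c_[q[:,0],-q[:,1],-np.ones(len(q))]
    if d is not None:
        dd=d[uv[:,1].astype(int),uv[:,0].astype(int)]
        return (r*dd[:,None])@T[:3,:3].T+T[:3,3]
    w=r@T[:3,:3].T; s=(z-T[2,3])/w[:,2]
    return w*s[:,None]+T[:3,3]
def save(n,im): cv2.imwrite(f'pics/{n}.png',im[:,:,::-1])
E
python3 - <<'E'
from h import *
for n in('top','side'):
    im,d=grab(n); save(n+'0',im); print(np.round(env.get_calibration(n)['cam_to_world'],2), (d>0).mean())
s=env.state(); print({k:np.round(v,3) for k,v in s.items()})
E
```

```text
pics
[[-3.0000e-02  1.0000e+00 -5.0000e-02  4.5905e+02]
 [-1.0000e+00 -3.0000e-02 -1.0000e-02  9.1020e+01]
 [-1.0000e-02  5.0000e-02  1.0000e+00  9.5479e+02]
 [ 0.0000e+00  0.0000e+00  0.0000e+00  1.0000e+00]] 0.99593359375
[[-9.9000e-01  3.0000e-02 -1.1000e-01  4.4333e+02]
 [-1.1000e-01 -3.2000e-01  9.4000e-01  9.0283e+02]
 [-1.0000e-02  9.5000e-01  3.2000e-01  3.7824e+02]
 [ 0.0000e+00  0.0000e+00  0.0000e+00  1.0000e+00]] 0.99623046875
{'t': np.float64(0.1), 'joints': array([-1.221,  0.491,  1.559,  0.   ,  1.092, -0.106]), 'qvel': array([ 0.   , -0.001, -0.001,  0.   , -0.002,  0.001]), 'tau': array([ 2.0000e-03, -6.1362e+01, -2.5861e+01,  6.9000e-02,  4.7000e-02,
       -0.0000e+00]), 'eef_pos': array([ 275.101, -561.17 ,  404.221]), 'tcp_rot': array([-3.141, -0.   ,  0.456]), 'ft_force': array([ 0.194, -0.727,  0.684]), 'moment': array([-0.003, -0.026, -0.013]), 'grip_force': np.float64(0.0), 'opening': np.float64(0.998)}
```

View pics/top0.png

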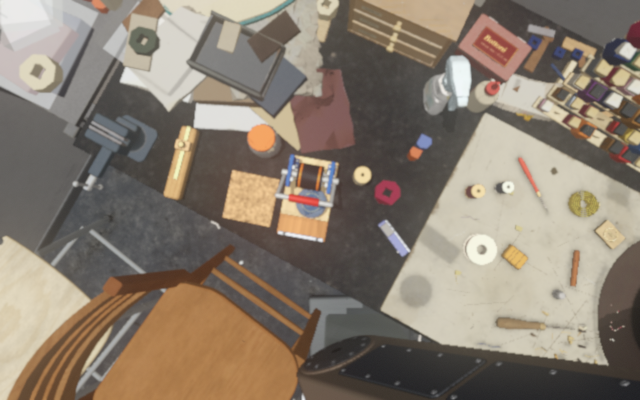

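View pics/side0.png

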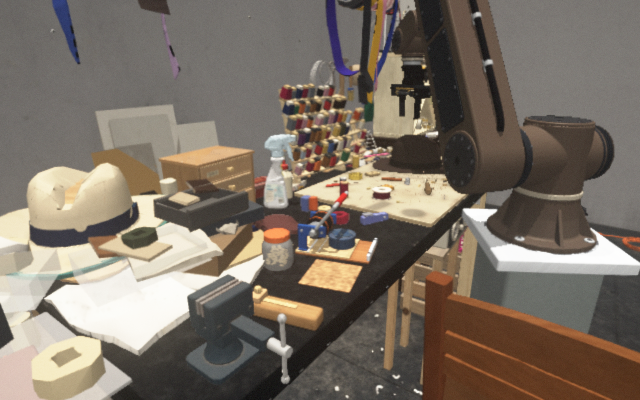

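Top picture: stand at about (308,198), red lever sleeve (305,199), tin partly under it at (312,208), mat (250,197), jar (263,138), spool (362,175), clamp (393,238). Next I measure these.

```bash
python3 - <<'E'
from h import *
z=np.load('top.npz');im,d=z['im'],z['d']
crop=im[120:260,210:420]; save('topc',cv2.resize(crop,None,fx=3.8,fy=3.8,interpolation=cv2.INTER_CUBIC))
s=np.load('side.npz');save('sidec',cv2.resize(s['im'][180:300,240:400],None,fx=4.9,fy=4.9,interpolation=cv2.INTER_CUBIC))
def W(m,n,d): 
    v,u=np.nonzero(m); return pts(n,np.c_[u,v],d=d)
hsv=cv2.cvtColor(im,cv2.COLOR_RGB2HSV); box=np.zeros(d.shape,bool); box[120:260,210:420]=1
P=pts('top',np.c_[np.tile(np.arange(640),400),np.repeat(np.arange(400),640)],d=d).reshape(400,640,3)
def rep(k,m):
    p=P[m]; 
    if len(p): print(k,len(p),np.round(np.median(p,0),1),'rect',[np.round(x,3) for x in cv2.minAreaRect(p[:,:2].astype(np.float32))])
H,S,V=[hsv[...,i].astype(int) for i in range(3)]
red=box&((H<6)|(H>174))&(S>180)&(V>110)&(P[...,2]>70); rep('red',red)
rep('lid',box&(H>5)&(H<15)&(S>150)&(P[...,2]>60)&(P[...,1]>150))
mat=box&(P[...,2]>-6)&(P[...,2]<9)&(H>8)&(H<25)&(S>60)&(V>90)
n,l,st,c=cv2.connectedComponentsWithStats(mat.astype(np.uint8))
for i in range(1,n):
    if st[i,4]>150: rep(('flat',c[i].round()),l==i)
blue=box&(H>100)&(H<125)&(S>70)
n,l,st,c=cv2.connectedComponentsWithStats(blue.astype(np.uint8))
for i in range(1,n):
    if st[i,4]>15: rep(('blue',c[i].round()),l==i)
E
```

```text
red 1 [480.8 118.3 124.9] rect [array([480.793, 118.254]), array([0., 0.]), np.float64(0.0)]
lid 184 [604.3 209.9  71.6] rect [array([564.829, 185.206]), array([159.804,  43.66 ]), np.float64(35.886)]
('flat', array([266., 202.])) 4533 [483.1 230.9   2.2] rect [array([509.831, 202.105]), array([234.529, 179.868]), np.float64(81.723)]
('flat', array([314., 161.])) 223 [574.6 121.9   6.3] rect [array([575.646, 125.393]), array([71.734, 27.61 ]), np.float64(66.521)]
('blue', array([418., 142.])) 19 [598.5 -87.6  42.1] rect [array([528.949,  -2.801]), array([ 11.951, 233.676]), np.float64(39.615)]
('blue', array([289., 169.])) 123 [553.6 168.4  67.1] rect [array([554.944, 167.696]), array([11.996, 69.878]), np.float64(83.971)]
('blue', array([331., 176.])) 114 [536.6  88.1  67.3] rect [array([516.259,  90.346]), array([ 10.781, 113.908]), np.float64(83.922)]
('blue', array([311., 208.])) 16 [475.5 130.4  34.3] rect [array([475.419, 129.435]), array([12.046,  4.059]), np.float64(88.748)]
```

View pics/topc.png

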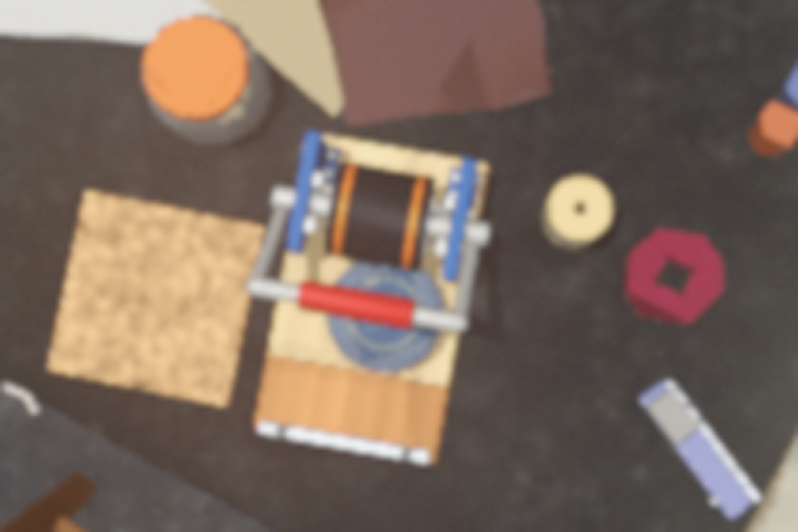

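View pics/sidec.png

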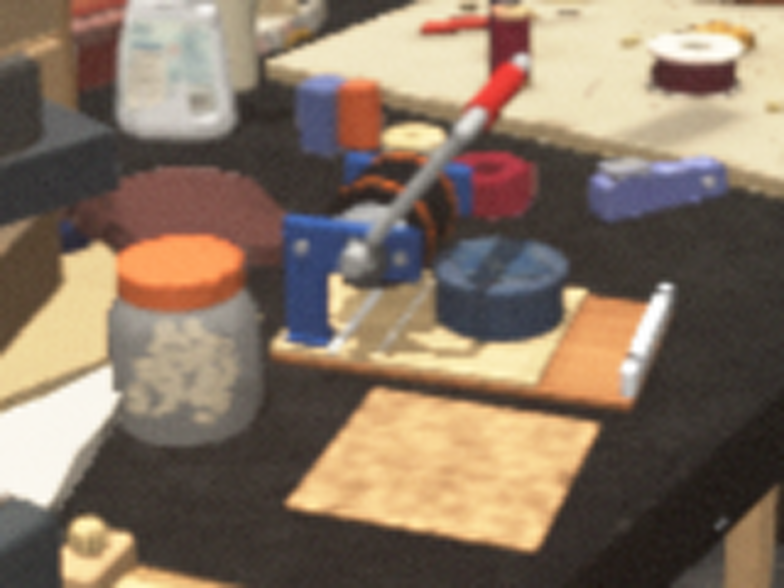

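```bash
cat > m.py <<'E'
from h import *
def C(uv,z): return pts('top',np.array(uv,float)/3.8+[210,120],z=z)[:,:2]
mat=C([(88,190),(268,225),(228,407),(47,370)],3); print('mat',mat.mean(0),np.linalg.norm(np.diff(mat,axis=0),axis=1))
bar=C([(252,287),(464,322)],116); sl=C([(300,292),(412,313)],116); print('bar',bar,bar.mean(0),'sleeve',sl.mean(0),np.linalg.norm(sl[1]-sl[0]))
lip=C([(257,430),(430,457)],18);print('lip',lip,lip.mean(0))
def ang(a,b): v=a-b; return np.arctan2(-v[0],v[1])
print('yaw',ang(bar[0],bar[1]),ang(sl[0],sl[1]),ang(lip[0],lip[1]))
cl=C([(313,131),(297,250)],68);cr=C([(470,158),(452,280)],68)
f=lambda c:np.arctan2(*(c[0]-c[1])[::-1])
print('cheek yaw',f(cl),f(cr),cl,cr)
print('tin',C([(387,316)],35)); print('rollertop',C([(382,217)],78))
ends=C([(284,197),(478,232)],55);print('pivot',ends.mean(0),ang(ends[0],ends[1]))
for k,u,z in(('jar',(196,68),72),('spool',(580,209),58),('clamp',(700,450),25)): print(k,C([u],z))
E
python3 m.py
```

```text
mat [499.37220663 253.34932178] [100.40454008 101.31220177 100.61212644]
bar [[498.46453279 188.71099921]
 [478.81036046  87.43522002]] [488.63744663 138.07310962] sleeve [489.61649906 138.97406749] 54.72270100072463
lip [[426.59693487 199.12510996]
 [409.71553388 107.18314991]] [418.15623437 153.15412993]
yaw -0.1916832101636778 -0.21340748590886272 -0.18158677577871166
cheek yaw -0.1571308523272586 -0.17444951785496474 [[579.44204703 161.41780275]
 [518.88829295 171.01175457]] [[563.30467333  81.79898865]
 [501.40654022  92.70797638]]
tin [[485.00562341 127.46724801]]
rollertop [[533.61900986 126.97434491]]
pivot [536.89169131 128.44757609] -0.20747271011648083
jar [[612.82372856 219.84363347]]
spool [[536.52653995  25.97429181]]
clamp [[409.91782607 -35.59693146]]
```

Emit:
{"method": "carry_out", "body": {"series": [[0.379, -0.216, 0, 37, 0.2], [0.379, -0.216, 0, 37, 0.2], [0.379, -0.216, 0, 37, 0.2], [0.379, -0.216, 0, 37, 0.2], [0.379, -0.216, 0, 37, 0.2], [0.379, -0.216, 0, 37, 0.2], [0.379, -0.216, 0, 37, 0.2], [0.379, -0.216, 0, 37, 0.2], [0.464, -0.561, 0, 37, 0.2], [0.464, -0.561, 0, 37, 0.2], [0.464, -0.561, 0, 37, 0.2], [0.464, -0.561, 0, 37, 0.2], [0.464, -0.561, 0, 37, 0.2], [0.464, -0.561, 0, 37, 0.2], [0.464, -0.561, 0, 37, 0.2], [0.464, -0.561, 0, 37, 0.2], [0.464, -0.561, 0, 37, 0.2], [0.464, -0.561, 0, 37, 0.2]]}}

```text
t: 2.35
eef_pos: [445.1, 145.9, 404.7]
tcp_rot: [3.141, -0.0, -0.192]
ft_force: [0.1, -0.4, -0.9]
opening: 0.198
grip_force: 0.0
```

Emit:
{"method": "carry_out", "body": {"series": [[0, 0, 0.06, 0, 0.2], [0, 0, 0.115, 0, 0.2], [0.02, 0, 0.115, 0, 0.2], [0.035, 0, 0.115, 0, 0.2], [0.05, 0, 0.11, 0, 0.2], [0.065, 0, 0.105, 0, 0.2], [0.08, 0, 0.1, 0, 0.2], [0.095, 0, 0.1, 0, 0.2], [0.11, 0, 0.1, 0, 0.2], [0.122, 0, 0.1, 0, 0.2], [0.122, 0, 0.1, 0, 0.2], [0.122, 0, 0.065, 0, 0.2], [0.14, 0, 0.065, 0, 0.2], [0.142, 0, 0.087, 0, 0.2], [0.151, 0, 0.097, 0, 0.2], [0.161, 0, 0.109, 0, 0.2], [0.166, 0, 0.119, 0, 0.2], [0.168, 0, 0.127, 0, 0.2], [0.168, 0, 0.129, 0, 0.2], [0.168, 0, 0.129, 0, 0.2]]}}

```text
t: 4.85
eef_pos: [609.3, 115.1, 279.1]
tcp_rot: [-3.141, -0.001, -0.19]
ft_force: [-12.8, -2.7, 35.9]
opening: 0.202
grip_force: 18.5
```

```bash
python3 - <<'E'
from h import *
im,d=grab('side'); save('s1',cv2.resize(im[120:300,220:460],None,fx=3.3,fy=3.3,interpolation=cv2.INTER_CUBIC))
E
```

```text
(no output)
```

View pics/s1.png

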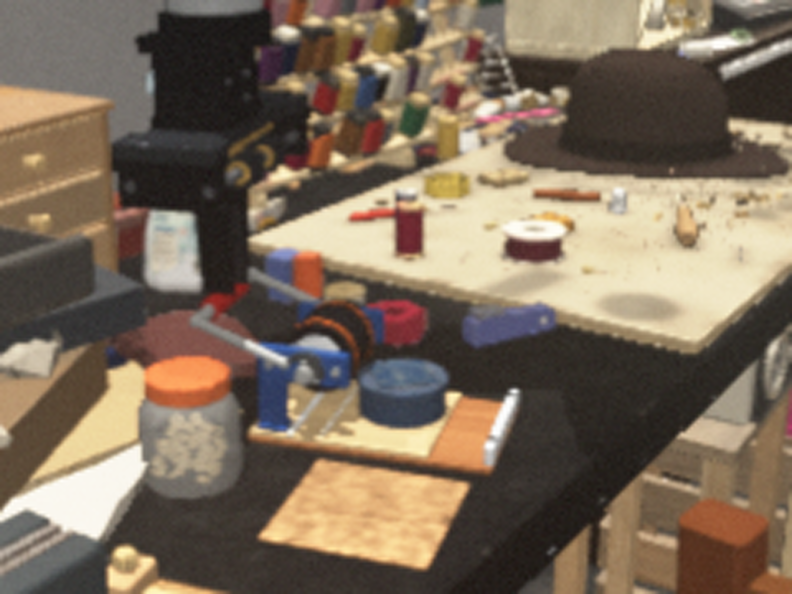

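Side picture: the lever lies back with the red sleeve (225,298) under the fingertips, the roller still hangs in the clips, and tin and jar are untouched. I clear the arm to measure the tin.

Emit:
{"method": "carry_out", "body": {"series": [[0, 0, -0.03, 0, 0.4], [0, 0.02, -0.08, 0, 0.7], [-0.02, 0.08, -0.1, 0, 0.9], [-0.06, 0.13, -0.1, 0, 0.95], [-0.08, 0.18, -0.1, 0, 0.95], [-0.08, 0.2, -0.1, 0, 0.95], [-0.08, 0.2, -0.1, 0, 0.95]]}}

```text
t: 5.78
eef_pos: [493.1, -67.2, 375.7]
tcp_rot: [-3.142, 0.0, -0.192]
ft_force: [0.4, -0.1, 0.3]
opening: 0.879
grip_force: 0.0
```

```bash
python3 - <<'E'
from h import *
im,d=grab('top'); save('t1',cv2.resize(im[120:260,210:420],None,fx=3.8,fy=3.8,interpolation=cv2.INTER_CUBIC))
E
```

```text
(no output)
```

View pics/t1.png

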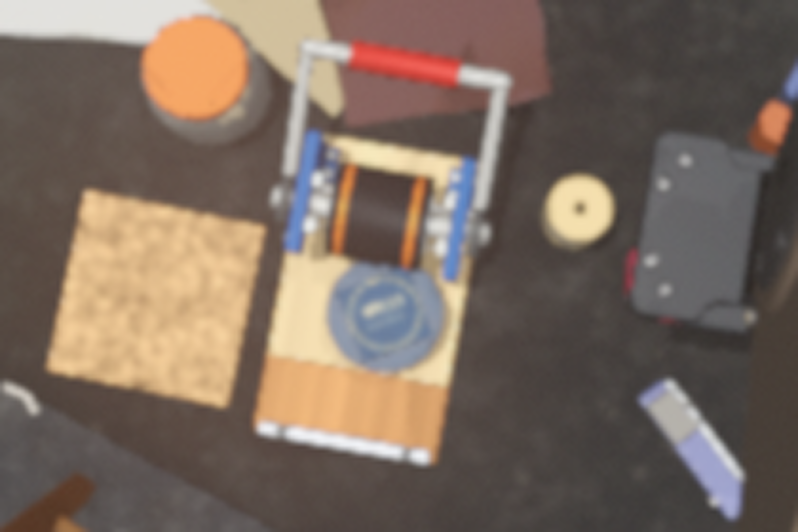

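Top picture: lever bar is back at (405,62), tin centre (386,316) fully visible, mat centre (157,297), and spool, jar and clamp are in place. Now I grip the tin.

Emit:
{"method": "carry_out", "body": {"series": [[-0.045, -0.06, 0, 0, 1], [-0.045, -0.12, 0, 0, 1], [-0.045, -0.19, 0, 0, 1], [-0.045, -0.19, 0.01, 0, 1], [-0.045, -0.19, 0.06, 0, 1], [-0.045, -0.19, 0.11, 0, 1], [-0.045, -0.19, 0.15, 0, 1], [-0.045, -0.19, 0.168, 0, 1], [-0.045, -0.19, 0.174, 0, 1], [-0.045, -0.19, 0.174, 0, 1], [-0.045, -0.19, 0.174, 0, 0.5], [-0.045, -0.19, 0.174, 0, 0.4], [-0.045, -0.19, 0.174, 0, 0.4], [-0.045, -0.19, 0.174, 0, 0.4], [-0.045, -0.19, 0.174, 0, 0.4]]}}

```text
t: 7.7
eef_pos: [485.2, 128.8, 202.0]
tcp_rot: [-3.142, -0.0, -0.19]
ft_force: [-0.6, -0.7, 4.6]
opening: 0.644
grip_force: 30.0
```

Emit:
{"method": "carry_out", "body": {"series": [[0, 0, -0.02, 0, 0.4], [0, 0, -0.045, 0, 0.4], [-0.01, -0.03, -0.045, 0, 0.4], [-0.01, -0.06, -0.045, 0, 0.4], [-0.01, -0.1, -0.045, 0, 0.4], [-0.01, -0.128, -0.045, 0, 0.4], [-0.01, -0.128, -0.045, 0, 0.4], [-0.01, -0.128, -0.02, 0, 0.4], [-0.01, -0.128, -0.005, 0, 0.4], [-0.01, -0.128, 0.003, 0, 0.4], [-0.01, -0.128, 0.005, 0, 0.4], [-0.01, -0.128, 0.005, 0, 0.4], [-0.01, -0.128, 0.005, 0, 0.78], [-0.01, -0.128, 0.005, 0, 0.78], [-0.01, -0.128, 0.005, 0, 0.78], [-0.01, -0.128, -0.03, 0, 0.78], [-0.01, -0.128, -0.08, 0, 0.2], [-0.01, 0, -0.12, 0, 0.2], [-0.01, 0, -0.12, 0, 0.2], [-0.01, 0.1, -0.12, 0, 0.2]]}}

```text
t: 10.2
eef_pos: [464.7, 76.4, 321.8]
tcp_rot: [-3.141, -0.003, -0.189]
ft_force: [0.7, 0.1, -0.4]
opening: 0.415
grip_force: 0.0
```

```bash
python3 - <<'E'
from h import *
print({k:np.round(v,3) for k,v in env.state().items() if k in('eef_pos','opening','ft_force')})
im,d=grab('top'); save('t2',cv2.resize(im[120:260,210:420],None,fx=3.8,fy=3.8,interpolation=cv2.INTER_CUBIC))
E
```

```text
{'eef_pos': array([464.733,  76.445, 321.773]), 'ft_force': array([ 0.668,  0.071, -0.412]), 'opening': np.float64(0.415)}
```

View pics/t2.png

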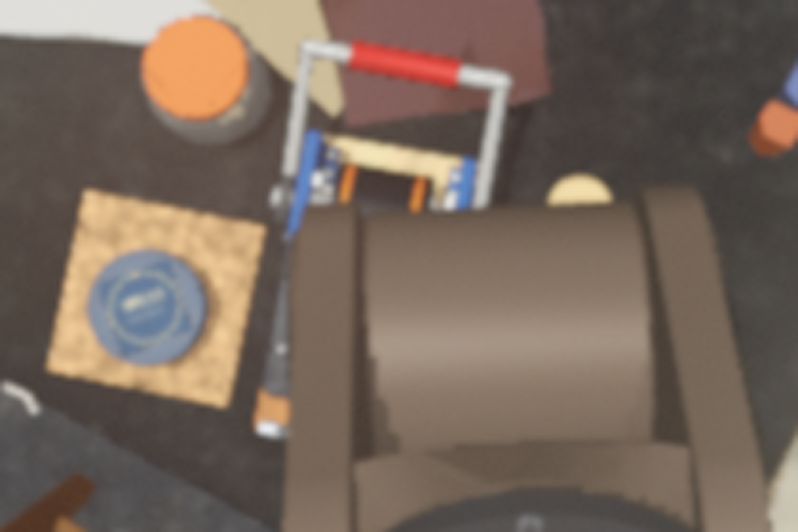

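Top picture: the tin sits in the middle of the mat at (147,307). Next I move above the roller.

Emit:
{"method": "carry_out", "body": {"series": [[0.03, -0.03, 0, 0, 0.2], [0.061, -0.065, 0, 0, 0.2], [0.061, -0.065, 0.02, 0, 0.2], [0.061, -0.065, 0.02, 0, 0.2], [0.061, -0.065, 0.02, 0, 0.2]]}}

```text
t: 10.88
eef_pos: [537.2, 130.1, 301.0]
tcp_rot: [3.141, 0.0, -0.19]
ft_force: [-0.1, 0.4, -0.1]
opening: 0.201
grip_force: 0.0
```

Emit:
{"method": "carry_out", "body": {"series": [[0, 0.002, 0.022, 0, 0.2], [0, 0.002, 0.029, 0, 0.2], [0, 0.002, 0.033, 0, 0.2], [0, 0.002, 0.037, 0, 0.2], [0, 0.002, 0.041, 0, 0.2], [0, 0.002, 0.045, 0, 0.2], [0, 0.002, 0.049, 0, 0.2], [0, 0.002, 0.052, 0, 0.2], [0, 0.002, 0.052, 0, 0.2], [0, 0.002, 0.052, 0, 0.2], [0, 0.002, 0.04, 0, 0.2], [0, 0.002, -0.01, 0, 0.2], [0, 0.002, -0.01, 0, 0.2], [0, 0.002, -0.01, 0, 0.2]]}}

```text
t: 12.62
eef_pos: [536.7, 128.2, 310.8]
tcp_rot: [-3.142, -0.0, -0.19]
ft_force: [-1.0, 0.9, -0.1]
opening: 0.2
grip_force: 0.0
```

```bash
python3 - <<'E'
from h import *
im,d=grab('side'); save('s2',cv2.resize(im[180:300,240:400],None,fx=4.9,fy=4.9,interpolation=cv2.INTER_CUBIC))
E
```

```text
(no output)
```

View pics/s2.png

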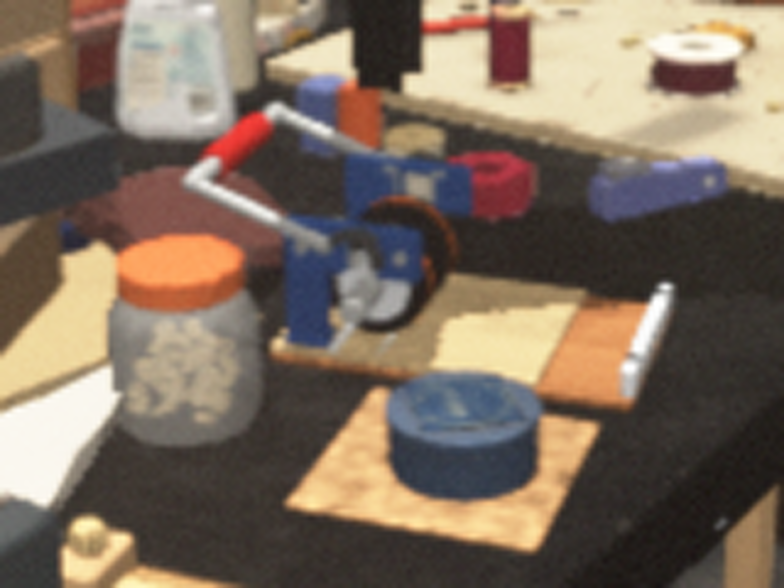

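Side picture: the roller lies on the board under the slots (axle end at (360,295)), the tin is upright on the mat and the lever open. Now I go in behind the roller and push.

Emit:
{"method": "carry_out", "body": {"series": [[0.046, -0.001, 0, 0, 0.2], [0.046, -0.001, 0, 0, 0.2], [0.046, -0.001, 0.04, 0, 0.2], [0.046, -0.001, 0.075, 0, 0.2], [0.046, -0.001, 0.092, 0, 0.2], [0.046, -0.001, 0.094, 0, 0.2], [0.038, -0.001, 0.094, 0, 0.2], [0.032, -0.001, 0.094, 0, 0.2], [0.026, -0.001, 0.094, 0, 0.2], [0.02, -0.001, 0.094, 0, 0.2], [0.013, -0.001, 0.094, 0, 0.2], [0.006, -0.001, 0.094, 0, 0.2], [-0.002, -0.001, 0.094, 0, 0.2], [-0.01, -0.001, 0.094, 0, 0.2], [-0.018, -0.001, 0.094, 0, 0.2], [-0.026, -0.001, 0.094, 0, 0.2], [-0.034, -0.001, 0.094, 0, 0.2], [-0.041, -0.001, 0.094, 0, 0.2], [-0.047, -0.001, 0.094, 0, 0.2], [-0.052, -0.001, 0.094, 0, 0.2]]}}

```text
t: 15.18
eef_pos: [485.8, 139.1, 216.6]
tcp_rot: [3.142, -0.0, -0.19]
ft_force: [0.5, 0.4, 0.4]
opening: 0.201
grip_force: 0.0
```

Emit:
{"method": "carry_out", "body": {"series": [[-0.003, 0, 0, 0, 0.2], [-0.005, 0, 0, 0, 0.2], [-0.007, 0, 0, 0, 0.2], [-0.007, 0, 0, 0, 0.2], [0.0, 0, 0, 0, 0.2], [0.005, 0, -0.01, 0, 0.2], [0.005, 0, -0.06, 0, 0.2], [0.005, 0.06, -0.12, 0, 0.2], [0.005, 0.12, -0.15, 0, 0.2], [0.01, 0.18, -0.15, 0, 0.2], [0.02, 0.23, -0.15, 0, 0.2], [0.02, 0.23, -0.15, 0, 0.2]]}}

```text
t: 16.68
eef_pos: [462.1, -93.7, 367.6]
tcp_rot: [3.141, -0.002, -0.194]
ft_force: [-0.1, 0.2, -0.2]
opening: 0.202
grip_force: 0.0
```

```bash
python3 - <<'E'
from h import *
im,d=grab('top'); a=cv2.resize(im[120:260,210:420],None,fx=3.8,fy=3.8,interpolation=cv2.INTER_CUBIC); save('t3',a)
E
```

```text
(no output)
```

View pics/t3.png

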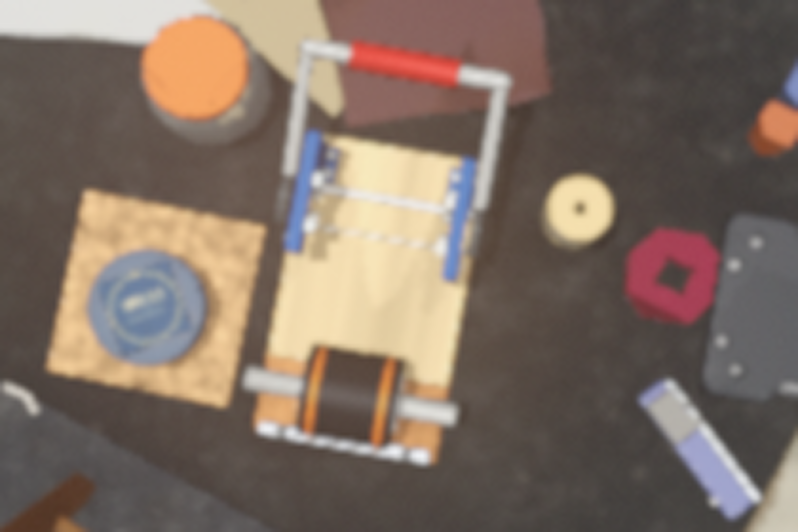

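```bash
python3 - <<'E'
from h import *
C=lambda uv,z: pts('top',np.array(uv,float)/3.8+[210,120],z=z)[:,:2]
R=np.array([[.982,-.189],[.189,.982]]);O=np.array([537,128.7])
e=C([(244,378),(458,415)],30)
print('axle ends in stand',(e-O)@R.T,'mid',(e.mean(0)-O)@R.T)
v=e[0]-e[1];print('yaw',np.arctan2(-v[0],v[1]))
l=C([(257,430),(430,457)],18);print('lip',(l-O)@R.T)
z=np.load('top.npz')['d'];u=[(351+k*4,y) for k in(-5,0,5) for y in range(370,425,6)]
P=pts('top',np.array(u)/3.8+[210,120],d=z);print('body top z',P[:,2].max().round(1))
t=C([(147,307)],30);print('tin-mat',t-[499.4,253.3],env.state()['t'])
E
```

```text
axle ends in stand [[-95.19941317  58.36742312]
 [-96.14078162 -56.26023494]] mid [-95.6700974    1.05359409]
yaw -0.1983515801904015
lip [[-121.72615574   48.29127867]
 [-120.92666106  -45.18631089]]
body top z 57.8
tin-mat [[-5.91547758  1.23892765]] 16.725
```

The roller lies square in the rest at about (-95, 1) mm, the tin is 6 mm from the mat's centre, and the arm is clear. I'm handing in the job.

```bash
python3 -c "
from cell import env
print(env.job_done())"
```

```text
the job is handed in; nothing more can be done
None
```

I handed in the job at about 17 s of the 61 s allowed. The lever is open, the pin tin is on the cork mat about 6 mm off its centre, and the roller lies square in the front rest within about 2 mm of the rest point. The jar, clamp and spool were not disturbed; the hand-in returned no verdict.

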